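Push a bridge blank out of its jig from below

TASK

The guitar bridge blank sits flush and tight in the pocket of the wooden jig. Take the C-shaped push-out hook, reach under the jig from its open front and poke the bridge up through the hole in the bed, until the hook's foot comes up against the underside; then draw the hook out and stand it upright on the table clear of the jig. Lift the raised bridge out, lay it flat and lengthwise on the sanding board, wholly on it, and do not disturb the caliper, block plane or sanding block.

Things in the scene. Friction and masses are not known exactly. Their poses are not given: they have to be found in the camera images.
- hook_handle (a point): Push-out hook: a C of bare flat bar, 34 mm wide and 8 mm thick, standing on its foot, 158 mm tall with an upright wooden grip on top, 0.3 kg. This point is the centre of the grip (34 mm along x, 26 mm along y, 56 mm tall), 130 mm above the foot's underside; grasp it from above across y. Axes: z up, x from the back of the C to its open side.
- hook_tip (a point): Top of the hook's poking tip (14 mm diameter, rubber-capped), straight below the grip's centre, 29 mm above the foot's underside; it stands 21 mm up from the 8 mm thick foot. Same axes as the grip. The C's back has its inner face 92 mm behind the tip (-x); foot and upper arm reach 16 mm in front of it. The upper arm lies 92 to 100 mm above the foot's underside.
- hook_foot (a point): Point on the underside of the hook's foot, straight below the tip; at table height (z = 0) when the hook stands. The hook's centre of mass lies about 40 mm behind it (-x).
- jig_pocket (a point): Centre of the jig's pocket floor and of the round access hole (24 mm diameter) through the 14 mm bed below it. Jig: wooden plate 120 mm (x) by 240 mm (y), screwed to the table on two 26 mm wide bearers at the ends of its y axis, 188 mm apart, open beneath at front (-x) and back. Above the table: bed's underside 52 mm, this point 66 mm, top face 76 mm. z up, y along the pocket.
- jig: The jig's centre at table height, same axes as the pocket. Steel lugs, 6 mm high, stick out 36 mm before and behind the bearers; black knobs 105 mm from the middle along y rise 21 mm above the top face. A spring strip in the pocket's front side grips the bridge: pushing it up takes about 5 to 12 N and it stays where it is pushed; with the hook's foot against the underside it stands 7 mm above the top face.
- bridge_mid (a point): Bridge blank: plain black ebony bar 30 mm (x) by 160 mm (y) by 10 mm (z), 70 g; this point is its centre. At the start it fills the jig's pocket, its top flush with the jig's top face.
- board_top (a point): Sanding board: plywood board 230 mm (x) by 130 mm (y), 18 mm thick, loose on the table, 0.9 kg, its top covered with a dark abrasive sheet. This point is the centre of its top; x runs along its length, z up.
- caliper: Bystander: sliding caliper (62 by 190 by 14 mm) lying at the near edge of the table; origin at the centre of its underside.
- block_plane: Bystander: small metal block plane (42 by 155 by 60 mm) behind the jig; origin at the centre of its underside.
- sanding_block: Bystander: brown cork sanding block (67 by 112 by 30 mm) at the far right; origin at the centre of its underside.

How it is judged:
On the way, in this order (a step that is already met when the one before it is completed fails the run):
1. the hook's tip, up through the access hole, has raised the bridge at least 5 mm (z of bridge_mid in the frame of jig_pocket above 0.01 m and z of hook_tip in the frame of jig_pocket above 0.004 m and x of hook_tip in the frame of jig_pocket between -0.014 and 0.014 m and y of hook_tip in the frame of jig_pocket between -0.014 and 0.014 m), for 0.2 s.
2. the hook stands upright on the table clear of the jig, and the bridge has stayed up in the pocket (angle between hook_foot's own z axis and vertical below 0.1 rad and height (world z) of hook_foot between -0.005 and 0.005 m and (x of hook_tip in the frame of jig_pocket below -0.072 m or x of hook_tip in the frame of jig_pocket above 0.17 m or y of hook_tip in the frame of jig_pocket below -0.137 m or y of hook_tip in the frame of jig_pocket above 0.137 m) and contact force between hook and the fingers below 0.1 N and z of bridge_mid in the frame of jig_pocket above 0.008 m and horizontal distance between bridge_mid and jig_pocket below 0.01 m), for 0.2 s.
At the end, for the whole second after the job is handed in: The bridge lies flat on the sanding board, the 160 mm bar wholly on it (centre within 36 mm of the board's centre along its length, 51 mm across) and lengthwise within 20 degrees; the hook stands upright (within 6 degrees) on the table, with its tip no longer under the jig (angle between hook_foot's own z axis and vertical below 0.1 rad and height (world z) of hook_foot between -0.005 and 0.005 m and (x of hook_tip in the frame of jig_pocket below -0.072 m or x of hook_tip in the frame of jig_pocket above 0.17 m or y of hook_tip in the frame of jig_pocket below -0.137 m or y of hook_tip in the frame of jig_pocket above 0.137 m) and x of bridge_mid in the frame of board_top between -0.036 and 0.036 m and y of bridge_mid in the frame of board_top between -0.051 and 0.051 m and z of bridge_mid in the frame of board_top between 0.002 and 0.008 m and angle between bridge_mid's own z axis and vertical below 0.06 rad and angle between the y axis of bridge_mid and the x axis of board_top, either way round below 0.35 rad and height (world z) of board_top below 0.021 m); the robot touches nothing.
It fails at once if the caliper is disturbed (moved over 25 mm) (distance of caliper from where it was at the start of the episode above 0.025 m).
It fails at once if the block plane is disturbed (moved over 25 mm) (distance of block_plane from where it was at the start of the episode above 0.025 m).
It fails at once if the sanding block is disturbed (moved over 25 mm) (distance of sanding_block from where it was at the start of the episode above 0.025 m).
It also fails if it takes over 72 s, if anything falls off the work surface, if the arm or the gripper's body presses on something with over 40 N, if the wrist force passes 120 N, or if a joint passes its speed limit or range.

ROBOT

A 6-joint arm with a two-finger parallel gripper is mounted at the origin on a cart in front of the work surface, level with it; the furniture and walls round the work are solid. World frame = base frame: x ahead of the robot, y to its left, z up, the work surface at z = 0. Lengths are in m, angles in rad, forces in N, time in s.
With the tool pointing down it reaches from about 0.35 to 0.775 m from the base axis. Payload 7.3 kg.
Tool frame: the origin (TCP) lies on the mounting face of the last link; the fingertips stand 178 mm ahead of it and the grasp point (between the pads) lies 159 mm ahead of it (robot.tcp_to_tips is the distance from the TCP to the fingertips, in m); z points along the fingers, y is the direction in which the jaws open and shut (so a half turn about z gives the same grasp; the last joint's range is limited). The gripper opens to 92 mm and grips with 3 to 60 N. Pads are 19 mm wide; open, the fingers measure 130 mm over their backs; the gripper's body (75 mm by 190 mm) begins 47 mm behind the grasp point.
Start: joints at [-1.296, 0.342, 1.524, -0, 1.275, -0.146], TCP at [0.214, -0.479, 0.405] pointing down, gripper open.
Joint ranges: [-2.53, 2.53], [-0.77, 2.02], [0.04, 2.7], [-1, 4.14], [0.28, 2.66], [-3.11, 3.11]. Speed limits (rad/s): [2.57, 2.57, 3.14, 3.14, 3.14, 3.14].

INTERFACE

Orientations are given as [roll, pitch, yaw] about the fixed x, y, z axes, in that order (R = Rz(yaw) Ry(pitch) Rx(roll)).
In Python, from cell import robot, viewer gives the robot as it stands.
- The arm moves only by the shell command python3 -m creep 'ROWS' [OPENING] [FORCE]. ROWS is JSON, a list that holds one entry, the list of rows, each a list of 6 numbers: the shift along the world's x, y, z in mm, then the turn, a rotation vector about the world's x, y, z in degrees. A call has 1 to 5 rows; each row shifts and turns the pose as measured when the row begins; what a row does not reach is not made up. A row lasts 1/12 s, in which the tool goes at most 41.7 mm and 7.16 degrees, less where a joint would pass 70% of its speed; a pose out of reach is approached as far as the arm can. A call with a gripper value outside its range is refused whole. OPENING is the closure, from -1 (fully open) to 1 (shut), set as the call begins (- or left out, the last holds). The fingers move at their own pace and stop on an object; FORCE is the grip in N (left out, the last holds). Time passes only in rows, so rows that do not move let the fingers close. It gives the time, the measured TCP pose, the force and the opening at its end, in the units of the state.
- robot.observe(): the state, without advancing time (a new reading comes with each control period).
- viewer.read_camera(name): name is "scene" or "top"; returns the picture (480x640x3 uint8, blue, green, red); there is no depth.
- viewer.camera_model(name): a dict with "fx", "fy", "cx", "cy" (pixels), "pose" (4x4, takes a point from camera to world coordinates). Camera axes: x right, y up, looking along -z (the intrinsics and any distortion apply to the point x, -y, -z); pixel columns grow to the right and rows downward; lengths in m; the calibration is good to about 2 mm. A picture is of the moment at which its call begins. camera_model takes no time and is no camera call.
- robot.hand_in(): hands the job in, once; it reports no verdict.
The state is a dict: "time": time; "qpos": joint angles; "qvel": joint speeds; "joint_efforts": joint torques, N m; "tool_pos": TCP position; "tool_rot": TCP orientation; "contact_force": force on the tool from outside, world axes, zero at the start; "torque": the same for the moment, N m; "opening": finger opening in m.
Only numpy, scipy, OpenCV 4.12 (cv2) and the standard library are available. Lean on these libraries where they do the work, as an engineer would, in place of code of your own. Each camera call takes 0.05 s, during which the arm holds its last target. There are 200 camera calls.

## Working session

There is one attempt and no reset: what is moved stays moved. The work goes in short steps, Python scripts to look and compute and a shell command to move; the robot and the scene stay as the last step left them, time stands still between calls to the robot, and variables do not carry over. Pictures are saved under pics/ and viewed, about 8 in all and at most 12, crops included, and the job is handed in when it is done.

```bash
mkdir -p pics; ls; python3 - <<'E'
from cell import robot, viewer
import cv2
for n in("scene","top"):
    cv2.imwrite(f"pics/{n}0.png",viewer.read_camera(n)); m=viewer.camera_model(n); print(n,m)
print(robot.observe())
E
```

```text
pics
scene {'fx': 534.6366274804818, 'fy': 534.6366274804818, 'cx': 315.48324965020504, 'cy': 240.64836200568536, 'pose': array([[-0.60026256,  0.5284348 , -0.60036782, -0.23978493],
       [-0.79961466, -0.3802137 ,  0.46481604,  0.53868797],
       [ 0.0173569 ,  0.75907457,  0.65077226,  0.98436652],
       [ 0.        ,  0.        ,  0.        ,  1.        ]])}
top {'fx': 464.02205141794445, 'fy': 464.02205141794445, 'cx': 315.4730786041488, 'cy': 238.2406694666632, 'pose': array([[-0.02248047,  0.99824565, -0.05477454,  0.47879684],
       [-0.99971261, -0.02290223, -0.00708423, -0.06676187],
       [-0.00832626,  0.05459954,  0.99847362,  1.17704002],
       [ 0.        ,  0.        ,  0.        ,  1.        ]])}
{'time': 0.1, 'qpos': array([-1.29599447e+00,  3.42626534e-01,  1.52488563e+00, -1.68659712e-05,
        1.27539745e+00, -1.45974092e-01]), 'qvel': array([-0.00056995, -0.0016774 , -0.00293703, -0.0004986 , -0.00058654,
       -0.00195673]), 'joint_efforts': array([ 2.15760556e-03, -4.32002449e+01, -2.44695926e+01,  7.19887996e-02,
        5.25960024e-02, -3.52438838e-05]), 'tool_pos': array([ 0.21444543, -0.47908049,  0.40414058]), 'tool_rot': array([-3.14028736e+00, -1.75601831e-04,  4.20780754e-01]), 'contact_force': array([-0.36364852, -0.24061817, -0.40418692]), 'torque': array([-0.00615325, -0.03299183,  0.00360749]), 'opening': 0.09145513572725439}
```

View pics/top0.png

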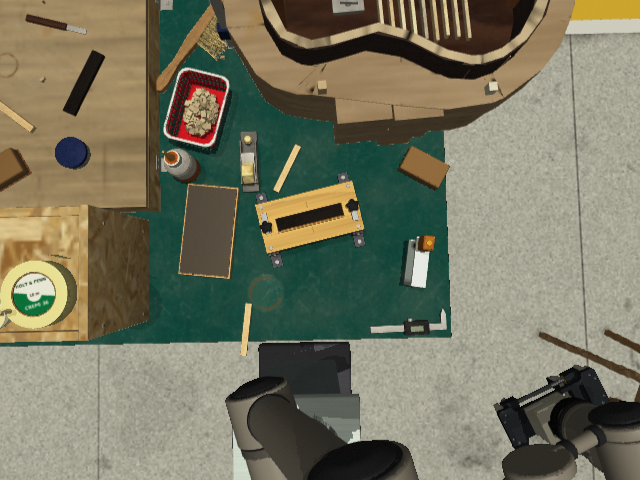

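View pics/scene0.png

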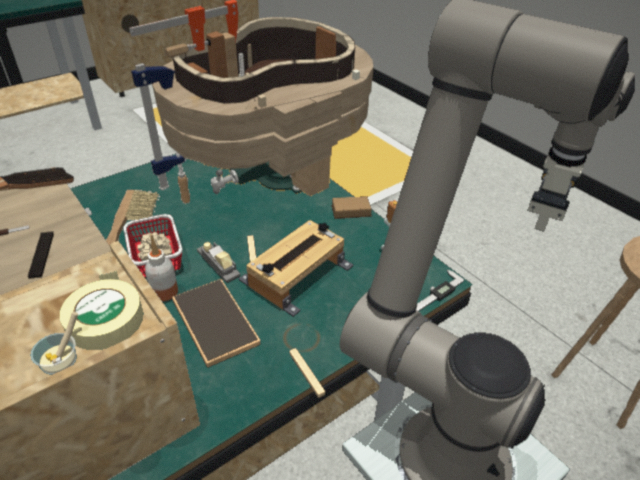

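```bash
cat > h.py <<'E'
import cv2, numpy as np
from cell import robot, viewer
def ray(n,uv,z):
    m=viewer.camera_model(n); P=np.array(m["pose"])
    d=P[:3,:3]@np.array([(uv[0]-m["cx"])/m["fx"],-(uv[1]-m["cy"])/m["fy"],-1.0]); o=P[:3,3]
    return (o+d*(z-o[2])/d[2])
def proj(n,p):
    m=viewer.camera_model(n); P=np.array(m["pose"]); c=P[:3,:3].T@(np.array(p)-P[:3,3])
    return np.array([m["cx"]+m["fx"]*c[0]/-c[2], m["cy"]-m["fy"]*c[1]/-c[2]])
def blob(n,mask,z,roi):
    u0,v0,u1,v1=roi; mm=np.zeros_like(mask); mm[v0:v1,u0:u1]=mask[v0:v1,u0:u1]
    cs,_=cv2.findContours(mm,cv2.RETR_EXTERNAL,cv2.CHAIN_APPROX_NONE); c=max(cs,key=cv2.contourArea)
    w=np.array([ray(n,p[0],z)[:2] for p in c])
    r=cv2.minAreaRect((w*1000).astype(np.float32)); return cv2.contourArea(c),r,cv2.minAreaRect(c)
E
python3 - <<'E'
from h import *
im=cv2.imread("pics/top0.png"); hsv=cv2.cvtColor(im,cv2.COLOR_BGR2HSV)
H,S,V=cv2.split(hsv)
dark=((V<60)).astype(np.uint8)*255
print("bridge",blob("top",cv2.morphologyEx(dark,cv2.MORPH_OPEN,np.ones((5,5))),.076,(265,195,352,240)))
print("jig",blob("top",((H>10)&(H<30)&(V>120)).astype(np.uint8)*255,.076,(245,170,375,260)))
print("boardsheet",blob("top",((S<90)&(V<110)).astype(np.uint8)*255,.018,(172,178,246,284)))
print("board all",blob("top",(((H<40)|(H>100))&(V>30)).astype(np.uint8)*255,.018,(172,178,246,284)))
print("grip",blob("top",((H<22)&(S>120)&(V>80)).astype(np.uint8)*255,.158,(400,225,445,300)))
print("bar",blob("top",((S<40)&(V>140)).astype(np.uint8)*255,.100,(395,225,445,300)))
a=cv2.resize(im[225:300,390:460],None,fx=8,fy=8,interpolation=cv2.INTER_CUBIC)
b=cv2.resize(im[180:270,245:375],None,fx=6,fy=6,interpolation=cv2.INTER_CUBIC)[:600,:780]
cv2.imwrite("pics/hook.png",a);cv2.imwrite("pics/jig.png",b)
E
```

```text
bridge (696.0, ((591.7219848632812, -44.673004150390625), (27.837074279785156, 158.90171813964844), 12.5236177444458), ((308.9715881347656, 216.38418579101562), (11.636600494384766, 66.68470001220703), 76.20051574707031))
jig (4591.0, ((592.0204467773438, -45.15205383300781), (121.27680206298828, 239.8494873046875), 12.774150848388672), ((309.20587158203125, 216.32354736328125), (50.689937591552734, 100.65228271484375), 75.96376037597656))
boardsheet (4020.0, ((568.5653686523438, 210.88092041015625), (120.48802185058594, 219.91766357421875), 83.47716522216797), ((207.77781677246094, 230.47732543945312), (48.05657958984375, 87.80933380126953), 5.8263421058654785))
board all (4669.5, ((568.502685546875, 209.05447387695312), (131.8296356201172, 230.63137817382812), 83.48729705810547), ((208.5083770751953, 230.5008544921875), (52.542564392089844, 92.3204574584961), 5.806726932525635))
grip (140.5, ((519.5590209960938, -306.9000549316406), (24.110584259033203, 32.61320495605469), 79.82625579833984), ((428.3499755859375, 242.5500030517578), (11.030865669250488, 14.8492431640625), 8.130102157592773))
bar (467.0, ((461.6636962890625, -298.97625732421875), (33.21474075317383, 83.32335662841797), 81.35505676269531), ((419.9368591308594, 268.78668212890625), (14.429893493652344, 36.1623649597168), 6.709836959838867))
```

View pics/hook.png

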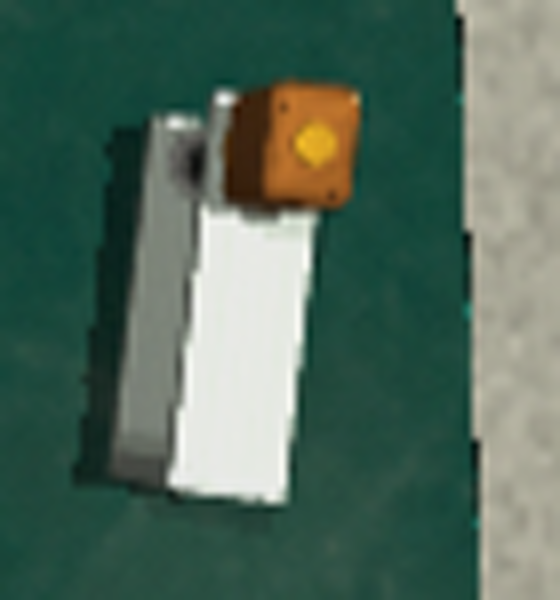

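View pics/jig.png

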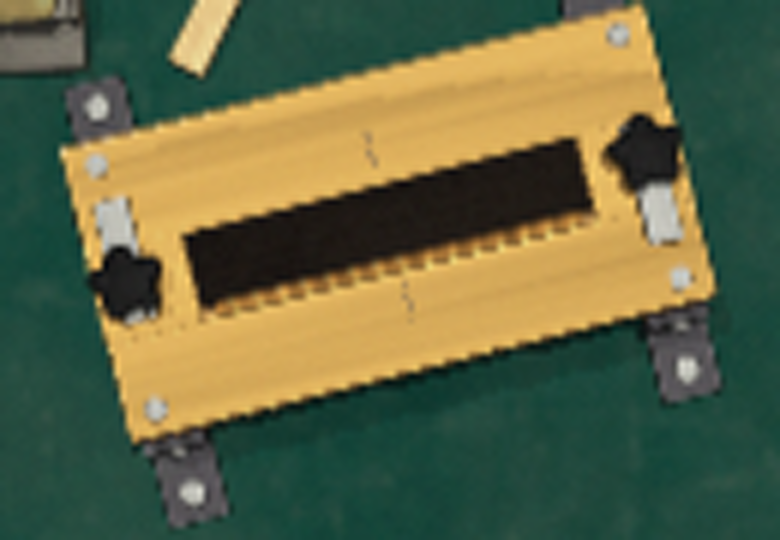

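The top view shows the hook's grip at (428,243) with its bar running back to (418,287), the jig centred at (309,216) and the board at (208,230). That gives these poses:
- **Hook tip:** (0.520, -0.307), yaw about -8.3°
- **Jig:** (0.592, -0.045), yaw 12.7°
- **Board:** (0.5685, 0.209), yaw -6.5°

Next I move above the hook.

```bash
python3 -m creep '[[[34,19,0,0,0,-3.6],[34,19,0,0,0,-3.6],[34,19,0,0,0,-3.6],[34,19,0,0,0,-3.6],[34,19,0,0,0,-3.6]]]' -1 ; python3 -m creep '[[[34,19,0,0,0,-3.6],[34,19,0,0,0,-3.6],[34,19,0,0,0,-3.6],[34,19,0,0,0,-3.6],[0,0,0,0,0,0]]]'
python3 -m creep '[[[0,0,0,0,0,0]]]'
```

```text
time: 0.52
tool_pos: [0.3834, -0.3844, 0.4019]
tool_rot: [-3.137, 0.004, 0.08]
contact_force: [0.4, -0.4, 0.8]
opening: 0.092
time: 0.93
tool_pos: [0.5298, -0.299, 0.3996]
tool_rot: [-3.133, 0.005, -0.183]
contact_force: [-1.0, 0.2, -0.3]
opening: 0.0916
time: 1.02
tool_pos: [0.531, -0.2977, 0.3986]
tool_rot: [-3.133, 0.007, -0.18]
contact_force: [0.2, -0.5, -0.3]
opening: 0.0918
```

```bash
cat >> h.py <<'E'
from scipy.spatial.transform import Rotation as R
def to(x,y,z,yaw):
    s=robot.observe(); a=R.from_euler("xyz",s["tool_rot"]); b=R.from_euler("xyz",[180,0,yaw],degrees=True)
    d=(np.array([x,y,z])-s["tool_pos"])*1000
    print("go",d.round(1),(b*a.inv()).as_rotvec(degrees=True).round(2),"F",np.round(s["contact_force"],1),"t",s["time"])
E
python3 -c "
from h import *
to(.5196,-.3069,.291,-8.3)"
```

```text
go [ -11.4   -9.2 -107.6] [-0.55 -0.29  1.99] F [ 0.2 -0.5 -0.3] t 1.0167
```

```bash
python3 -m creep '[[[-11,-9,0,-0.5,-0.3,2],[0,0,-25,0,0,0],[0,0,-25,0,0,0],[0,0,-25,0,0,0],[0,0,0,0,0,0]]]' |head -2; python3 -c "
from h import *
to(.5196,-.3069,.291,-8.3)
cv2.imwrite('pics/top1.png',viewer.read_camera('top')[200:320,380:480].repeat(5,0).repeat(5,1))
cv2.imwrite('pics/scene1.png',viewer.read_camera('scene'))"
```

```text
time: 1.43
tool_pos: [0.5173, -0.308, 0.3213]
go [  2.3   1.1 -30.3] [ 0.03  0.02 -0.25] F [-0.3 -0.9 -0.2] t 1.4333
```

View pics/scene1.png

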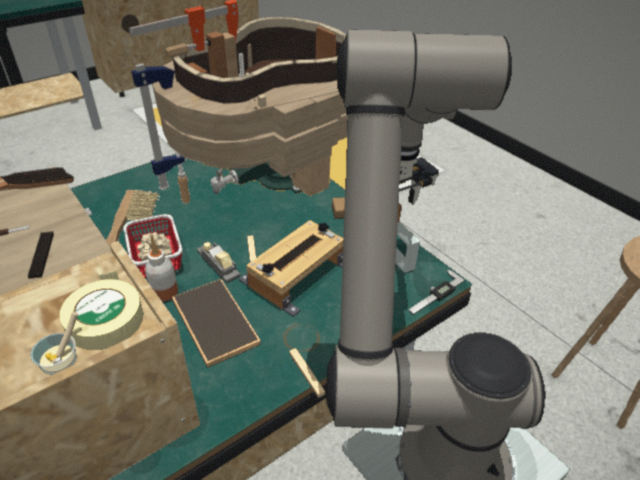

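The scene view shows the hook at about (405,250), partly behind the arm, with the gripper above it at (415,180). I'll descend and grip.

```bash
python3 -m creep '[[[2.3,1,-15,0,0,-0.2],[0,0,-15,0,0,0],[0,0,0,0,0,0]]]' ; python3 -m creep '[[[0,0,0,0,0,0],[0,0,0,0,0,0],[0,0,0,0,0,0],[0,0,0,0,0,0],[0,0,0,0,0,0]]]' 1 60;  python3 -m creep '[[[0,0,0,0,0,0],[0,0,0,0,0,0],[0,0,0,0,0,0],[0,0,0,0,0,0],[0,0,0,0,0,0]]]'; python3 -c "
from h import *
to(.5196,-.3069,.291,-8.3)"
```

```text
time: 1.78
tool_pos: [0.5211, -0.3099, 0.3019]
tool_rot: [3.132, -0.016, -0.146]
contact_force: [-0.3, 0.9, -0.4]
opening: 0.0915
time: 2.2
tool_pos: [0.5218, -0.3115, 0.3096]
tool_rot: [3.127, -0.025, -0.146]
contact_force: [0.1, -0.3, -0.4]
opening: 0.0629
time: 2.62
tool_pos: [0.522, -0.3114, 0.3109]
tool_rot: [3.126, -0.027, -0.146]
contact_force: [0.4, 0.1, -0.1]
opening: 0.03
go [ -2.4   4.5 -19.9] [1.09 1.37 0.07] F [ 0.4  0.1 -0.1] t 2.6167
```

```bash
python3 -m creep '[[[0,0,0,0,0,0],[0,0,0,0,0,0],[0,0,0,0,0,0]]]' 0 60|head -3;  python3 -m creep '[[[-2,4,-10,1,1.3,0],[0,0,-10,0,0,0]]]';python3 -m creep '[[[0,0,0,0,0,0]]]';python3 -m creep '[[[0,0,0,0,0,0]]]'; python3 -c "
from h import *
to(.5196,-.3069,.291,-8.3)"
```

```text
time: 2.87
tool_pos: [0.522, -0.3113, 0.3106]
tool_rot: [3.127, -0.026, -0.146]
time: 3.03
tool_pos: [0.5201, -0.3073, 0.2914]
tool_rot: [3.14, -0.002, -0.146]
contact_force: [0.7, -0.4, -0.9]
opening: 0.0461
time: 3.12
tool_pos: [0.5196, -0.3068, 0.2888]
tool_rot: [-3.141, 0.001, -0.146]
contact_force: [-0.6, 0.4, -0.0]
opening: 0.0462
time: 3.2
tool_pos: [0.5195, -0.3067, 0.2879]
tool_rot: [-3.141, 0.003, -0.146]
contact_force: [-0.3, 0.1, 0.1]
opening: 0.0461
go [ 0.1 -0.2  3.1] [-0.08 -0.15  0.06] F [-0.3  0.1  0.1] t 3.2
```

```bash
python3 -m creep '[[[0,0,2,0,0,0],[0,0,0,0,0,0],[0,0,0,0,0,0],[0,0,0,0,0,0],[0,0,0,0,0,0]]]' 1 60; python3 -m creep '[[[0,0,0,0,0,0],[0,0,0,0,0,0],[0,0,0,0,0,0]]]';  python3 -c "
from h import *
to(.5196,-.3069,.291,-8.3)"
```

```text
time: 3.62
tool_pos: [0.5195, -0.3067, 0.2894]
tool_rot: [-3.14, 0.004, -0.146]
contact_force: [0.1, -0.9, -2.8]
opening: 0.0257
time: 3.87
tool_pos: [0.5195, -0.3068, 0.2894]
tool_rot: [-3.14, 0.004, -0.146]
contact_force: [0.5, 0.6, -1.4]
opening: 0.0258
go [ 0.1 -0.1  1.6] [-0.12 -0.2   0.07] F [ 0.5  0.6 -1.4] t 3.8667
```

```bash
python3 -m creep '[[[0,0,6,0,0,0],[0,0,8,0,0,0],[-20,5,0,0,0,1],[-15,20,0,0,0,2],[-10,25,0,0,0,2.5]]]'; python3 -c "
from h import *
to(.455,-.076,.3014,12.7)"
```

```text
time: 4.28
tool_pos: [0.4747, -0.2593, 0.3055]
tool_rot: [3.14, -0.0, -0.05]
contact_force: [-0.0, 0.3, -2.2]
opening: 0.0261
go [-19.7 183.3  -4.1] [ 0.1   0.02 15.59] F [-0.   0.3 -2.2] t 4.2833
```

```bash
python3 -m creep '[[[-4,26,-1,0,0,2.6],[-4,29,-1,0,0,2.6],[-4,29,0,0,0,2.6],[-4,29,0,0,0,2.6],[-3,29,0,0,0,2.6]]]' >/dev/null; python3 -m creep '[[[-1,24,0,0,0,2],[0,0,0,0,0,0],[0,0,0,0,0,0]]]' ;python3 -c "
from h import *
to(.455,-.076,.3014,12.7)
im=viewer.read_camera('top'); cv2.imwrite('pics/top2.png',cv2.resize(im[170:350,230:390],None,fx=3.3,fy=3.3))
cv2.imwrite('pics/scene2.png',viewer.read_camera('scene'))"
```

```text
time: 4.95
tool_pos: [0.4501, -0.0837, 0.3103]
tool_rot: [3.137, -0.006, 0.226]
contact_force: [0.8, -0.6, -2.0]
opening: 0.0259
go [ 4.9  7.7 -8.9] [ 0.17  0.39 -0.24] F [ 0.8 -0.6 -2. ] t 4.95
```

View pics/scene2.png

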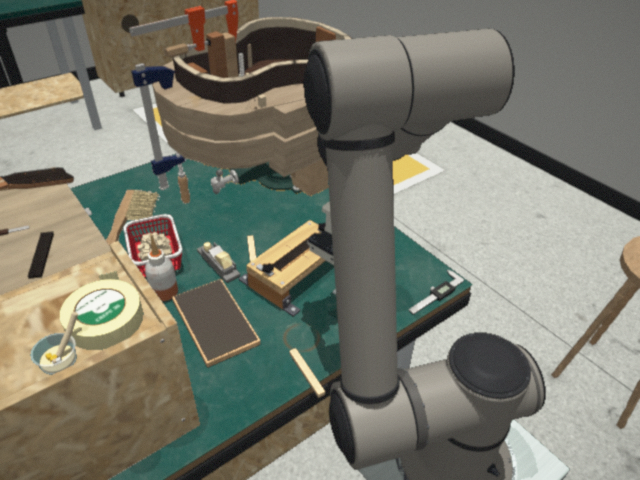

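```bash
python3 -m creep '[[[5,7.5,-9,0,0.3,-0.2],[0,0,0,0,0,0]]]' >/dev/null; python3 -c "
from h import *
to(.455,-.076,.3014,12.7)"; python3 -m creep '[[[20,4.5,0,0,0,0],[25,5.6,0,0,0,0]]]';python3 -c "
from h import *
to(.592,-.045,.3014,12.7)"
```

```text
go [-1.   2.3  0.3] [0.22 0.18 0.29] F [-0.8 -0.2 -2.1] t 5.2167
time: 5.38
tool_pos: [0.4995, -0.0694, 0.2999]
tool_rot: [3.139, 0.004, 0.213]
contact_force: [0.1, 0.7, -2.2]
opening: 0.0258
go [92.5 24.4  1.5] [ 0.18 -0.17  0.51] F [ 0.1  0.7 -2.2] t 5.3833
```

```bash
python3 -m creep '[[[24,6.5,1,0.1,-0.1,0.5],[24,6,0,0,0,0],[22,6,0,0,0,0],[16,4,0,0,0,0],[0,0,0,0,0,0]]]';python3 -c "
from h import *
to(.592,-.045,.3014,12.7)"
```

```text
time: 5.8
tool_pos: [0.5935, -0.0486, 0.2974]
tool_rot: [3.141, 0.002, 0.216]
contact_force: [-0.8, -0.1, -2.1]
opening: 0.0257
go [-1.5  3.6  4. ] [ 0.08 -0.11  0.34] F [-0.8 -0.1 -2.1] t 5.8
```

```bash
python3 -m creep '[[[-1.3,3.5,4,0,0,0.3],[0,0,0,0,0,0]]]' >/dev/null;python3 -c "
from h import *
to(.592,-.045,.3014,12.7)"; python3 -m creep '[[[0,0,5,0,0,0],[0,0,3,0,0,0],[0,0,0,0,0,0]]]';python3 -c "
from h import *
to(.592,-.045,.3124,12.7)"
```

```text
go [-0.3  0.8  1.7] [ 0.06 -0.31  0.08] F [ 0.7  0.2 -1.4] t 5.9667
time: 6.22
tool_pos: [0.5904, -0.0467, 0.3081]
tool_rot: [-3.141, 0.008, 0.219]
contact_force: [0.5, 0.4, -3.3]
opening: 0.0258
go [1.6 1.7 4.3] [ 0.05 -0.48  0.16] F [ 0.5  0.4 -3.3] t 6.2167
```

```bash
python3 -m creep '[[[1.5,1.7,4,0,-0.4,0],[0,0,3,0,0,0],[0,0,3,0,0,0]]]';python3 -c "
from h import *
to(.592,-.045,.3264,12.7)"
```

```text
time: 6.47
tool_pos: [0.591, -0.0454, 0.3194]
tool_rot: [3.141, 0.001, 0.218]
contact_force: [-1.0, -0.4, -2.4]
opening: 0.0256
go [1.  0.4 7. ] [ 0.05 -0.05  0.23] F [-1.  -0.4 -2.4] t 6.4667
```

Past the bed's underside (0.3124) with no reaction, so the tip is in the hole. I'll continue up.

```bash
for i in 1 ; do python3 -m creep '[[[1,0.4,4,0,0,0.2],[0,0,3,0,0,0]]]';python3 -m creep '[[[0,0,3,0,0,0],[0,0,2,0,0,0]]]'; done;python3 -c "
from h import *
to(.592,-.045,.3334,12.7)"
```

```text
time: 6.63
tool_pos: [0.5919, -0.0449, 0.3274]
tool_rot: [3.141, 0.0, 0.221]
contact_force: [2.5, -0.0, -11.0]
opening: 0.0257
time: 6.8
tool_pos: [0.5921, -0.0448, 0.3315]
tool_rot: [3.141, 0.001, 0.221]
contact_force: [2.6, -0.5, -10.8]
opening: 0.0256
go [-0.1 -0.2  1.9] [ 0.03 -0.06  0.01] F [  2.6  -0.5 -10.8] t 6.8
```

```bash
python3 -m creep '[[[0,0,2,0,0,0]]]'|grep -E 'pos|force';python3 -m creep '[[[0,0,2,0,0,0]]]'|grep -E 'pos|force';python3 -m creep '[[[0,0,1.5,0,0,0]]]'|grep -E 'pos|force'
```

```text
tool_pos: [0.5922, -0.0448, 0.3329]
contact_force: [3.3, -0.2, -11.4]
tool_pos: [0.5923, -0.0449, 0.3334]
contact_force: [7.6, -1.4, -26.9]
tool_pos: [0.5925, -0.0449, 0.3334]
contact_force: [5.1, -0.4, -18.5]
```

```bash
python3 -m creep '[[[0,0,1.5,0,0,0],[0,0,1,0,0,0]]]'
```

```text
time: 7.22
tool_pos: [0.593, -0.0451, 0.3333]
tool_rot: [-3.14, 0.005, 0.221]
contact_force: [3.1, -0.9, -11.9]
opening: 0.0259
```

The force jumped to 27 N at exactly the predicted foot-contact height. I'll hold briefly, then lower and draw the hook out.

```bash
python3 -m creep '[[[0,0,0,0,0,0],[0,0,0,0,0,0],[0,0,0,0,0,0]]]' | grep -E 'pos|force'; python3 -m creep '[[[-1,0,-4,0,-0.2,0],[0,0,-6,0,0,0],[0,0,-6,0,0,0],[0,0,-6,0,0,0],[0,0,-5,0,0,0]]]';python3 -m creep '[[[0,0,-4,0,0,0],[0,0,0,0,0,0]]]' | grep -E 'pos|force';python3 -c "
from h import *
to(.592,-.045,.3014,12.7)"
```

```text
tool_pos: [0.5932, -0.0451, 0.3334]
contact_force: [2.5, -0.4, -11.2]
time: 7.88
tool_pos: [0.5916, -0.0451, 0.3085]
tool_rot: [3.141, -0.002, 0.221]
contact_force: [-0.5, 0.6, -2.2]
opening: 0.0259
tool_pos: [0.5912, -0.045, 0.3028]
contact_force: [0.1, -0.7, -3.0]
go [ 0.8  0.  -1.4] [0.01 0.   0.01] F [ 0.1 -0.7 -3. ] t 8.05
```

```bash
python3 -m creep '[[[-20,-4.5,-1,0,0,0],[-26,-6,0,0,0,0],[-26,-6,0,0,0,0],[-26,-6,0,0,0,0],[-26,-6,0,0,0,0]]]' | grep -E 'pos|rot|force'; python3 -c "
from h import *
to(.446,-.078,.3014,12.7)"
```

```text
tool_pos: [0.4668, -0.0733, 0.3009]
tool_rot: [3.14, -0.005, 0.225]
contact_force: [-0.1, -1.4, -1.8]
go [-20.8  -4.7   0.5] [ 0.05  0.3  -0.17] F [-0.1 -1.4 -1.8] t 8.4667
```

```bash
python3 -m creep '[[[-14,-8,2,0,0.2,0],[-3,-24,0,0,0,-2.5],[0,-30,0,0,0,-3],[0,-30,0,0,0,-3],[0,-30,0,0,0,-3]]]' | grep -E 'pos|rot|force'; python3 -c "
from h import *
to(.50,-.30,.3014,-8)"
```

```text
tool_pos: [0.4427, -0.1945, 0.3044]
tool_rot: [-3.14, 0.002, 0.023]
contact_force: [1.0, -0.5, -2.2]
go [  57.3 -105.5   -3. ] [-0.12 -0.09 -9.32] F [ 1.  -0.5 -2.2] t 8.8833
```

```bash
python3 -m creep '[[[10,-28,0,0,0,-2.5],[14,-28,0,0,0,-2.5],[14,-26,-1,0,0,-2.5],[12,-15,0,0,0,-1.5],[0,0,0,0,0,0]]]' | grep -E 'pos|rot|force'; python3 -c "
from h import *
to(.50,-.30,.2894,-8)"
```

```text
tool_pos: [0.493, -0.3024, 0.3051]
tool_rot: [3.139, -0.003, -0.151]
contact_force: [-0.2, 0.7, -2.5]
go [  7.    2.4 -15.7] [0.14 0.14 0.66] F [-0.2  0.7 -2.5] t 9.3
```

```bash
python3 -m creep '[[[3,1,-5,0.1,0.2,0.3],[0,0,-5,0,0,0],[0,0,-2,0,0,0]]]' | grep -E 'pos|rot|force'; python3 -m creep '[[[0,0,-2,0,0,0]]]' | grep -E 'pos|rot|force';python3 -c "
from h import *
to(.50,-.30,.2894,-8)"
```

```text
tool_pos: [0.4959, -0.3015, 0.292]
tool_rot: [3.141, 0.002, -0.146]
contact_force: [-0.8, -0.3, -3.0]
tool_pos: [0.4957, -0.3005, 0.2894]
tool_rot: [-3.141, 0.003, -0.144]
contact_force: [0.4, 0.9, 1.2]
go [ 4.3  0.5 -0. ] [-0.04 -0.15  0.27] F [0.4 0.9 1.2] t 9.6333
```

```bash
python3 -m creep '[[[0,0,0,0,0,0],[0,0,0,0,0,0],[0,0,0,0,0,0],[0,0,0,0,0,0],[0,0,0,0,0,0]]]' -0.2; python3 -m creep '[[[0,0,10,0,0,0],[0,0,30,0,0,0],[0,0,35,0,0,0],[0,0,35,0,0,0],[0,0,35,0,0,0]]]' | grep -E 'pos|rot|force'; python3 -c "
from h import *
im=viewer.read_camera('top')
cv2.imwrite('pics/top3.png',im)
to(.592,-.045,.40,102.7)"
```

```text
time: 10.05
tool_pos: [0.4955, -0.2982, 0.2908]
tool_rot: [3.141, 0.002, -0.141]
contact_force: [0.3, 0.0, 0.4]
opening: 0.0529
tool_pos: [0.4932, -0.2965, 0.4355]
tool_rot: [-3.133, 0.017, -0.141]
contact_force: [0.6, -0.7, -0.2]
go [ 98.3 251.8 -44. ] [  0.18  -0.34 110.78] F [ 2.3 -1.3  5.7] t 10.5167
```

View pics/top3.png

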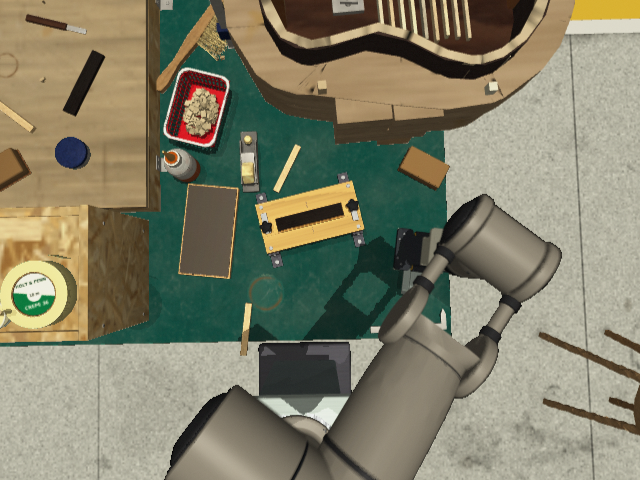

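The jig and the bridge at (309,217) are unobstructed, and the hook is hidden under the gripper at about (410,260). I'll turn the tool and move over the jig, then check the hook once it's uncovered.

```bash
python3 -c "
from h import *
im=cv2.imread('pics/top3.png'); V=cv2.cvtColor(im,cv2.COLOR_BGR2HSV)[:,:,2]
print(blob('top',cv2.morphologyEx((V<60).astype(np.uint8)*255,cv2.MORPH_OPEN,np.ones((5,5))),.083,(265,195,352,240)))"
for i in 1; do python3 -m creep '[[[6,16,-1,0,0,7],[6,16,-1,0,0,7],[6,16,-1,0,0,7],[6,16,-1,0,0,7],[6,16,-1,0,0,7]]]' -1 >/dev/null; python3 -m creep '[[[6,16,-1,0,0,7],[6,16,-1,0,0,7],[6,16,-1,0,0,7],[6,16,-1,0,0,7],[6,16,-1,0,0,7]]]' -1 >/dev/null; python3 -m creep '[[[6,16,0,0,0,7],[6,16,0,0,0,7],[6,16,0,0,0,7],[6,16,0,0,0,7],[6,16,0,0,0,7]]]' -1 ;done;  python3 -c "
from h import *
to(.592,-.045,.40,102.7)
im=viewer.read_camera('top'); cv2.imwrite('pics/top4.png',im)
H,S,V=cv2.split(cv2.cvtColor(im,cv2.COLOR_BGR2HSV))
print('grip',blob('top',((H<22)&(S>120)&(V>80)).astype(np.uint8)*255,.158,(395,225,445,300)))
print('bar',blob('top',((S<40)&(V>140)).astype(np.uint8)*255,.100,(385,225,445,310)))
"
```

```text
(711.0, ((591.0035400390625, -44.81231689453125), (28.260330200195312, 157.92152404785156), 12.761605262756348), ((308.9706115722656, 216.3823699951172), (11.884245872497559, 66.69729614257812), 75.96376037597656))
time: 11.77
tool_pos: [0.5829, -0.0481, 0.4528]
tool_rot: [3.12, -0.008, 1.731]
contact_force: [0.4, -0.2, 0.2]
opening: 0.0922
go [  9.1   3.1 -52.8] [-0.67  1.11  3.51] F [ 0.4 -0.2  0.2] t 11.7667
grip (141.5, ((495.77996826171875, -299.80902099609375), (24.066991806030273, 32.85915756225586), 87.93456268310547), ((425.5, 253.5), (15.0, 11.0), 90.0))
bar (467.5, ((438.2394104003906, -291.7047424316406), (33.13717269897461, 82.81822967529297), 81.97100067138672), ((417.1219177246094, 279.0917663574219), (14.394157409667969, 35.85454177856445), 6.009005546569824))
```

```bash
python3 -m creep '[[[8,3,-20,-0.7,1.1,3.5],[0,0,-35,0,0,0],[0,0,-35,0,0,0],[0,0,-35,0,0,0],[0,0,-20,0,0,0]]]' >/dev/null; python3 -m creep '[[[0,0,0,0,0,0]]]'; python3 -c "
from h import *
to(.5915,-.045,.256,102.7)"
```

```text
time: 12.32
tool_pos: [0.591, -0.0402, 0.3098]
tool_rot: [3.129, 0.005, 1.805]
contact_force: [-0.8, -0.4, -1.1]
opening: 0.092
go [  0.5  -4.8 -53.8] [ 0.12  0.79 -0.72] F [-0.8 -0.4 -1.1] t 12.3167
```

```bash
python3 -m creep '[[[0.5,-4.5,-15,0.1,0.8,-0.7],[0,0,-15,0,0,0],[0,0,-10,0,0,0]]]' 0 40 >/dev/null; python3 -m creep '[[[0,0,0,0,0,0]]]'; python3 -c "
from h import *
to(.5915,-.045,.256,102.7)"
```

```text
time: 12.65
tool_pos: [0.5926, -0.0465, 0.2713]
tool_rot: [3.139, 0.002, 1.788]
contact_force: [-0.4, 0.9, 0.7]
opening: 0.0698
go [ -1.1   1.5 -15.3] [0.09 0.18 0.27] F [-0.4  0.9  0.7] t 12.65
```

```bash
python3 -m creep '[[[-1,1.5,-6,0.1,0.2,0.3],[0,0,-4,0,0,0],[0,0,0,0,0,0]]]' >/dev/null; python3 -m creep '[[[0,0,-3,0,0,0],[0,0,0,0,0,0]]]'; python3 -c "
from h import *
to(.5915,-.045,.2555,102.7)"
```

```text
time: 13.07
tool_pos: [0.5927, -0.0456, 0.2608]
tool_rot: [3.137, 0.002, 1.792]
contact_force: [-0.7, 1.0, 0.4]
opening: 0.0461
go [-1.2  0.6 -5.3] [0.06 0.28 0.03] F [-0.7  1.   0.4] t 13.0667
```

```bash
python3 -m creep '[[[-1,0.5,-4,0,0.3,0],[0,0,-2,0,0,0]]]' >/dev/null; python3 -m creep '[[[0,0,0,0,0,0]]]'; python3 -c "
from h import *
to(.5915,-.045,.2555,102.7)"
```

```text
time: 13.32
tool_pos: [0.5919, -0.045, 0.2553]
tool_rot: [3.141, 0.002, 1.792]
contact_force: [0.0, -0.6, -0.0]
opening: 0.0457
go [-0.4  0.   0.2] [0.08 0.06 0.02] F [ 0.  -0.6 -0. ] t 13.3167
```

```bash
python3 -m creep '[[[0,0,0,0,0,0],[0,0,0,0,0,0],[0,0,0,0,0,0],[0,0,0,0,0,0],[0,0,0,0,0,0]]]' 1 40 ; python3 -m creep '[[[0,0,0,0,0,0],[0,0,0,0,0,0]]]'
```

```text
time: 13.73
tool_pos: [0.5924, -0.0448, 0.2555]
tool_rot: [3.139, 0.002, 1.792]
contact_force: [0.2, -0.7, -1.4]
opening: 0.0293
time: 13.9
tool_pos: [0.5924, -0.0448, 0.2555]
tool_rot: [3.139, 0.002, 1.792]
contact_force: [0.4, 0.8, -0.1]
opening: 0.0293
```

```bash
python3 -m creep '[[[0,0,2,0,0,0],[0,0,3,0,0,0],[0,0,4,0,0,0],[0,0,5,0,0,0]]]' ; python3 -m creep '[[[0,0,10,0,0,0],[0,0,20,0,0,0],[0,0,20,0,0,0],[0,0,0,0,0,0]]]'; python3 -c "
from h import *
to(.5685,.209,.33,173.5)"
```

```text
time: 14.23
tool_pos: [0.5922, -0.0448, 0.2686]
tool_rot: [3.142, 0.001, 1.792]
contact_force: [-0.1, -0.1, -1.0]
opening: 0.0291
time: 14.57
tool_pos: [0.5914, -0.0449, 0.324]
tool_rot: [-3.14, 0.001, 1.792]
contact_force: [0.6, -0.9, -0.1]
opening: 0.029
go [-22.9 253.9   6. ] [ 0.09 -0.   70.82] F [ 0.6 -0.9 -0.1] t 14.5667
```

```bash
python3 -m creep '[[[-2,22,2,0,0,6],[-2.5,26,0,0,0,7.1],[-2.5,26,0,0,0,7.1],[-2.5,26,0,0,0,7.1],[-2.5,26,0,0,0,7.1]]]' >/dev/null; python3 -m creep '[[[-2.5,26,0,0,0,7.1],[-2.5,26,0,0,0,7.1],[-2.5,26,0,0,0,7.1],[-2.5,26,0,0,0,7.1],[-2,20,0,0,0,7]]]'; python3 -m creep '[[[0,0,0,0,0,0],[0,0,0,0,0,0]]]' >/dev/null; python3 -c "
from h import *
cv2.imwrite('pics/top5.png',viewer.read_camera('top')); cv2.imwrite('pics/scene5.png',viewer.read_camera('scene'))
to(.5685,.209,.2005,173.5)"
```

```text
time: 15.4
tool_pos: [0.5638, 0.2099, 0.3309]
tool_rot: [3.14, 0.006, 3.024]
contact_force: [0.2, -0.0, -0.7]
opening: 0.0293
go [   5.8   -4.  -130.5] [-0.12  0.3  -0.22] F [ 0.1  0.2 -0.2] t 15.6667
```

View pics/scene5.png

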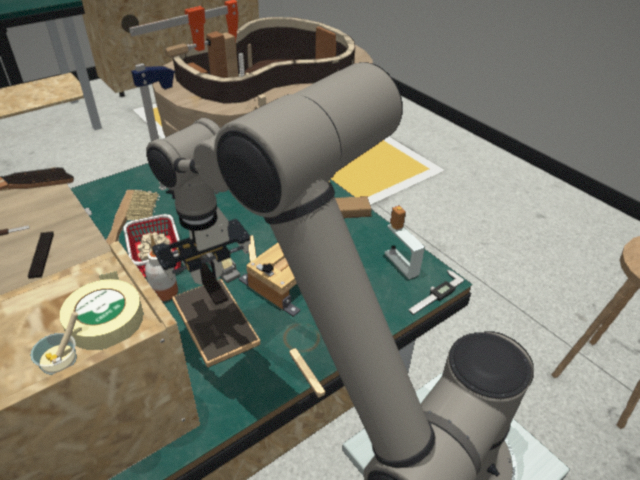

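The scene view shows the bridge held level above the board at about (212,283) and the hook upright at about (405,245). I'll lower the bridge.

```bash
python3 -m creep '[[[5.5,-4,-15,0,0.3,-0.2],[0,0,-35,0,0,0],[0,0,-35,0,0,0],[0,0,-20,0,0,0],[0,0,0,0,0,0]]]' >/dev/null; python3 -m creep '[[[0,0,0,0,0,0]]]' | grep force;python3 -c "
from h import *
to(.5685,.209,.2005,173.5)"
```

```text
contact_force: [0.3, 0.7, -0.2]
go [ -2.    8.6 -19.7] [-0.06  0.14  0.95] F [ 0.3  0.7 -0.2] t 16.1667
```

```bash
python3 -m creep '[[[-2,8,-6,0,0.2,0.9],[0,0,-6,0,0,0],[0,0,-3,0,0,0],[0,0,0,0,0,0]]]' | grep -E 'pos|force';python3 -c "
from h import *
to(.5685,.209,.2005,173.5)"
```

```text
tool_pos: [0.5701, 0.2075, 0.2065]
contact_force: [0.2, -0.2, 0.4]
go [-1.6  1.5 -6. ] [-0.1   0.16  0.18] F [ 0.2 -0.2  0.4] t 16.5
```

```bash
python3 -m creep '[[[-1,1.5,-2.5,0,0.2,0.2],[0,0,-2,0,0,0]]]' | grep -E 'pos|force'; python3 -m creep '[[[0,0,-1.5,0,0,0]]]' | grep -E 'pos|force';python3 -m creep '[[[0,0,-1,0,0,0]]]' | grep -E 'pos|force'; python3 -m creep '[[[0,0,0,0,0,0]]]' | grep -E 'pos|rot|force'
```

```text
tool_pos: [0.5695, 0.2094, 0.2034]
contact_force: [-0.8, 0.4, 0.3]
tool_pos: [0.5696, 0.2096, 0.2022]
contact_force: [-0.1, -0.1, -0.3]
tool_pos: [0.5696, 0.2097, 0.2014]
contact_force: [-0.5, 0.0, -0.9]
tool_pos: [0.5696, 0.2098, 0.2014]
tool_rot: [3.138, 0.003, 3.03]
contact_force: [-0.2, 0.3, -0.4]
```

```bash
python3 -m creep '[[[0,0,-2,0,0,0]]]' | grep -E 'pos|force';python3 -m creep '[[[0,0,-1.5,0,0,0]]]' | grep -E 'pos|force'
```

```text
tool_pos: [0.5698, 0.2099, 0.2004]
contact_force: [-6.6, -2.0, 25.5]
tool_pos: [0.5697, 0.2099, 0.2005]
contact_force: [-6.1, -1.7, 16.1]
```

Contact is made, right at the predicted height. I'll release, rise and check.

```bash
python3 -m creep '[[[0,0,0.3,0,0,0],[0,0,0,0,0,0]]]' | grep -E 'pos|force'; python3 -m creep '[[[0,0,0,0,0,0],[0,0,0,0,0,0],[0,0,0,0,0,0],[0,0,0,0,0,0],[0,0,0,0,0,0]]]' -0.2; python3 -m creep '[[[0,0,10,0,0,0],[0,0,30,0,0,0],[0,0,35,0,0,0],[0,0,35,0,0,0],[0,0,35,0,0,0]]]' | grep pos;  python3 -m creep '[[[-5,-38,5,0,0,0],[-5,-38,0,0,0,0],[-5,-38,0,0,0,0],[-5,-38,0,0,0,0],[-5,-38,0,0,0,0]]]' | grep pos;python3 -m creep '[[[0,-20,0,0,0,0],[0,0,0,0,0,0],[0,0,0,0,0,0]]]';python3 -c "
from h import *
im=viewer.read_camera('top');s=viewer.read_camera('scene')
cv2.imwrite('pics/top6.png',im);cv2.imwrite('pics/both6.png',np.hstack([cv2.resize(im[120:350,150:460],(400,297)),cv2.resize(s[150:380,130:480],(400,297))]))
H,S,V=cv2.split(cv2.cvtColor(im,cv2.COLOR_BGR2HSV))
print('bridge',blob('top',(V<45).astype(np.uint8)*255,.028,(180,188,236,276)))
print('board',blob('top',(((H<40)|(H>100))&(V>10)).astype(np.uint8)*255,.018,(172,178,246,284)))
print('grip',blob('top',((H<22)&(S>120)&(V>80)).astype(np.uint8)*255,.158,(395,225,445,300)))
"
```

```text
tool_pos: [0.5698, 0.2099, 0.202]
contact_force: [0.4, 0.2, -0.7]
time: 17.67
tool_pos: [0.5699, 0.2099, 0.2016]
tool_rot: [3.138, 0.006, 3.03]
contact_force: [0.2, -1.1, -0.3]
opening: 0.0538
tool_pos: [0.5667, 0.209, 0.3443]
tool_pos: [0.5409, 0.0206, 0.3651]
time: 18.75
tool_pos: [0.5393, -0.007, 0.3682]
tool_rot: [3.139, 0.016, 3.035]
contact_force: [1.3, 0.5, 0.5]
opening: 0.0553
bridge (738.5, ((569.90869140625, 210.11805725097656), (31.964845657348633, 159.1483154296875), 83.68641662597656), ((207.19308471679688, 229.56930541992188), (12.835978507995605, 63.98088455200195), 5.7105937004089355))
board (5614.5, ((568.836669921875, 203.6207733154297), (171.97482299804688, 265.4146728515625), 89.18754577636719), ((211.0, 230.5), (105.0, 68.0), 90.0))
grip (143.5, ((495.7652587890625, -299.80718994140625), (24.069820404052734, 32.888675689697266), 87.93505096435547), ((425.5, 253.5), (15.0, 11.0), 90.0))
```

View pics/both6.png

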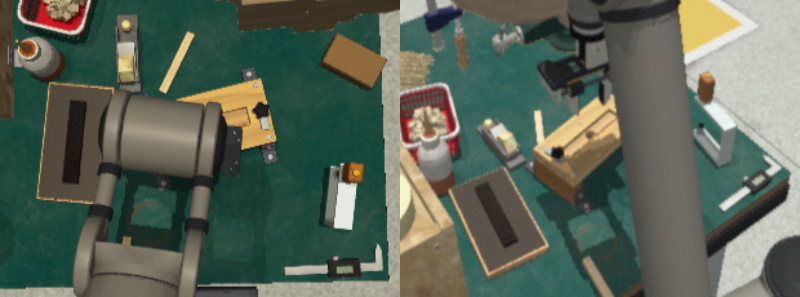

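The picture shows the bridge lying flat and centred on the board, the hook upright, and the bystanders where they were. I'm handing in.

```bash
python3 -c "
from cell import robot
print(robot.hand_in())"
```

```text
the job is handed in; nothing more can be done
None
```

The job is handed in at about 19 s of the 72 s allowed. The hand-in gives no verdict, so the results below are from my own last checks.

- **Pushing out:** I gripped the hook and reached under the jig from the front. The tip went up through the hole, and the bridge resisted with about 8 N. The force rose to 27 N when the foot met the underside, exactly at the height I had worked out.
- **Hook:** I drew it out and stood it at about (0.496, -0.300), roughly 0.15 m in front of the jig's centre and well to its side. It looked upright in both camera views and hadn't moved when last measured.
- **Bridge:** I lifted it out and laid it on the sanding board. It measured (0.570, 0.210), within 2 mm of the board's centre and within 1° of its length.
- **Bystanders:** The caliper, block plane and sanding block looked undisturbed in the last pictures. I checked these by eye only, not by measurement.

Two things did not go cleanly:

- **First grasp:** The tool drifted about 9 mm upwards while the fingers closed on the hook. I opened them, went back down and gripped again properly.
- **Last board measurement:** It was spoiled by the arm and its shadow and read 172 × 265 mm. The bridge figures therefore use the board's position from the start; in the last picture the board did not look moved.

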